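# Open the squat fragrance-oil jug with the push-and-turn safety cap

## Robot

A 7-joint arm with a two-finger parallel gripper is mounted at the origin on the work surface. World frame = base frame: x ahead of the robot, y to its left, z up, the work surface at z = 0. Lengths are in m, angles in rad, forces in N, time in s.
With the tool pointing down it reaches from about 0.4 to 0.85 m from the base axis. Payload 4.4 kg.
Tool frame: the origin (TCP) lies at the very end of the fingers, on their centre line; the grasp point (between the pads) lies 19 mm behind it (robot.tcp_to_grasp is the distance from the TCP to the grasp point, in m); z points along the fingers, y is the line along which they close (so a half turn about z gives the same grasp; the last joint's range is limited). The gripper opens to 94 mm and grips with 3 to 60 N. Pads are 16 mm wide; open, the fingers measure 119 mm over their backs; the gripper's body (75 mm by 177 mm) begins 78 mm behind the grasp point.
Start: joints at [1.142, 0.628, 0.038, 1.517, -0.027, 0.996, -0.02], TCP at [0.231, -0.608, 0.205] pointing down, gripper open.
Joint ranges: [-3.06, 3.06], [-0.37, 2.12], [-1.25, 1.32], [0.18, 2.47], [-1.1, 4.24], [0.23, 1.98], [-2.94, 2.94]. Speed limits (rad/s): [2.57, 2.57, 3.14, 3.14, 3.14, 3.14, 3.14].

## Interface

Orientations are given as a unit quaternion [x, y, z, w].
In Python, from station import robot, eyes gives the robot as it stands. The module is installed in compiled form; this text tells all that it offers.
- The arm moves only by the tool jog_arm, never from a script. Its argument "commands" is text: rows parted by semicolons, each of 6 numbers parted by spaces: the shift along the world's x, y, z scaled (see below), then the turn, a rotation vector about the world's x, y, z scaled (see below). A call has 1 to 8 rows; each row shifts and turns the commanded pose from where the row before left it; what a row does not reach is not made up. The controller multiplies each number of a shift by 0.02 m and each number of a turn by 10 degrees. A row lasts 1/8 s, in which the tool goes at most 62.5 mm and 10.7 degrees, less where a joint would pass 70% of its speed; a pose out of reach is approached as far as the arm can. A call with a number of a shift or a turn outside -1 to 1 is refused whole. A call with a gripper value outside its range is refused whole. "claw" is the opening, from 0 (shut) to 1 (fully open), set as the call begins (left out, the last holds). The fingers move at their own pace and stop on an object; "grip_force" is the grip in N (left out, the last holds). Time passes only in rows, so rows that do not move let the fingers close. It gives the time, the measured TCP pose, the force, the opening and the grip force at its end, in the units of the state.
- robot.get_obs(): the state, without advancing time (a new reading comes with each control period).
- eyes.snapshot(name): name is "scene" or "top"; returns a dict with "frame" (480x640x3 uint8, red, green, blue), "fx", "fy", "cx", "cy" (pixels), "view" (4x4, takes a point from world to camera coordinates). Camera axes: x right, y down, z forward; pixel columns grow to the right and rows downward; lengths in m; the calibration is good to about 2 mm. A picture is of the moment at which its call begins. There is no depth.
- robot.job_done(): hands the job in; it is judged then, once.
The state is a dict: "clock": time; "joint_positions": joint angles; "dq": joint speeds; "effort": joint torques, N m; "tool_pos": TCP position; "eef_rot": TCP orientation; "force": force on the tool from outside, world axes, zero at the start; "ft_torque": the same for the moment, N m; "opening": finger opening in m; "finger_force": force on a finger pad.
Only numpy, scipy, OpenCV 4.12 (cv2) and the standard library are available. Lean on these libraries where they do the work, as an engineer would, in place of code of your own. Each camera call takes 0.05 s, during which the arm holds its last target. There are 200 camera calls.

## Task

Open the squat jug on the candle bench: its safety cap only comes free if you press it firmly down and, keeping it pressed, turn it about a quarter turn anticlockwise (seen from above); do not wrench it. Then lift the cap off and set it in the empty shallow steel tray, flat on the tray's floor with its grip bar up. Do not touch the tall jug, which stays shut.

Things in the scene. Friction and masses are not known exactly. Their poses are not given: they have to be found in the camera images.
- cap: Loose grey cap, 70 mm across, 60 g. Origin: centre of its underside, z up. Skirt and flat top plate reach z = 28 mm; on the plate a grip bar 52 mm long along x, 16 mm thick along y, z = 28 to 54 mm: grip it across y, fingertips may push on the plate. Push 6 to 8 mm down (10 to 13 N; solid stop at 8, under 25 N), turn +75 degrees (anticlockwise; 60 to 120 frees it) while pressed, lift.
- squat_jug: Low, broad, pale plastic jug, 130 mm across, 115 mm high to its shoulder, fixed, loop handle at +x. Origin: centre of its underside, z up, neck on the z axis. The shut cap's origin is on this axis at z = 125 mm, its x along the jug's x, with 3 mm of side play, carried by a spring (5 N to start it moving); unpressed, the cap turns only about 10 degrees and cannot lift; clockwise is blocked.
- tall_jug: The other jug, narrower and taller: 100 mm across, 185 mm to its shoulder, 249 mm to the top of a like cap, not to be touched. Fixed, loop handle at +x. Origin: centre of its underside. The jugs may stand in either order, axes at least 150 mm apart.
- tray: Empty shallow rectangular steel tray, fixed, outside 200 mm along its x, 160 mm along its y, 22 mm high, walls and floor 4 mm thick. Origin at the centre of its underside; the inner floor is at z = 4 mm.
Mind the look-alikes: they are no part of the job. Leave any pink look-alike of the squat_jug alone.

How it is judged:
By the outcome, as a careful person would: the job done as asked, in the order asked, and still so for the second after the job is handed in, with the robot touching nothing.
It also fails if it takes over 48 s, if anything falls off the work surface, if the arm or the gripper's body presses on something with over 40 N, if the wrist force passes 120 N, or if a joint passes its speed limit or range.

## Working session

There is one attempt and no reset: what is moved stays moved. The work goes in short steps, Python scripts to look and compute and a tool call to move; the robot and the scene stay as the last step left them, time stands still between calls to the robot, and variables do not carry over. Pictures are saved under pics/ and viewed, at most 10 in all, crops included, and the job is handed in when it is done.

Besides the shell and the picture viewer there is one more tool, called after "Emit:" as name(argument=value, ...), one argument or row to a line, values as JSON. jog_arm: Moves the arm, as the interface text tells. Shifts and turns lie within -1 to 1; 1 stands for 0.02 m of shift or 10 degrees of turn. Its arguments: {"type":"object","properties":{"commands":{"type":"string"},"claw":{"type":"number"},"grip_force":{"type":"number"}},"required":["commands"]}

```bash
mkdir -p pics; cat > h.py <<'E'
import numpy as np, cv2
from station import robot, eyes
def snap(n,fn=None):
    s=eyes.snapshot(n)
    if fn: cv2.imwrite('pics/'+fn,cv2.cvtColor(s['frame'],cv2.COLOR_RGB2BGR))
    return s
def ray(s,u,v):
    R=s['view'][:3,:3];t=s['view'][:3,3]
    d=R.T@np.array([(u-s['cx'])/s['fx'],(v-s['cy'])/s['fy'],1]);return -R.T@t,d
def plane(s,u,v,z):
    o,d=ray(s,u,v);return o+d*(z-o[2])/d[2]
def tri(s1,p1,s2,p2):
    o1,d1=ray(s1,*p1);o2,d2=ray(s2,*p2)
    k=np.linalg.lstsq(np.c_[d1,-d2],o2-o1,rcond=None)[0]
    a=o1+k[0]*d1;b=o2+k[1]*d2;return (a+b)/2,np.linalg.norm(a-b)
def proj(s,P):
    q=s['view'][:3,:3]@P+s['view'][:3,3];return s['fx']*q[0]/q[2]+s['cx'],s['fy']*q[1]/q[2]+s['cy']
E
python3 - <<'E'
from h import *
for n in('scene','top'):
    s=snap(n,n+'1.png');o,d=ray(s,320,240);print(n,o,d,s['fx'])
o=robot.get_obs();print(o['tool_pos'],o['eef_rot'],o['force'],o['opening'],robot.tcp_to_grasp,o['clock'])
E
```

```text
scene [ 1.17689532 -0.01592101  0.70999211] [-0.76086787 -0.01725911 -0.6486909 ] 486.11328299307024
top [ 0.40135658 -0.0374915   1.08365089] [ 0.08364679 -0.00117256 -0.99658051] 561.5458197189811
[ 0.23047975 -0.60713895  0.20464739] [ 9.83592327e-01  1.80403496e-01 -1.65876374e-04 -8.28152890e-04] [ 0.01902901  0.13802103 -0.093278  ] 0.09399210354134124 0.0188 0.1
```

View pics/scene1.png

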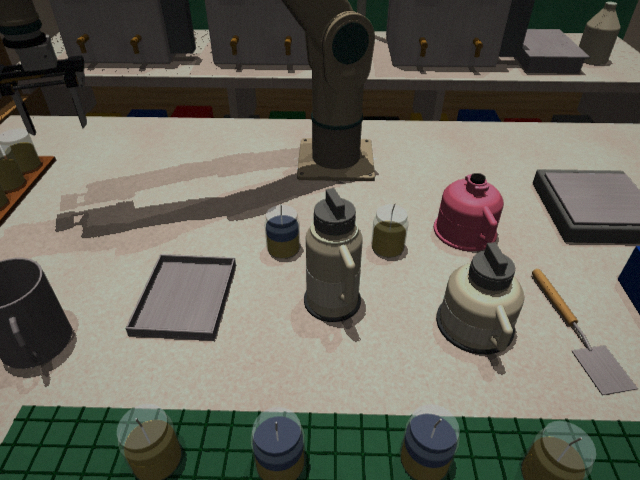

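View pics/top1.png

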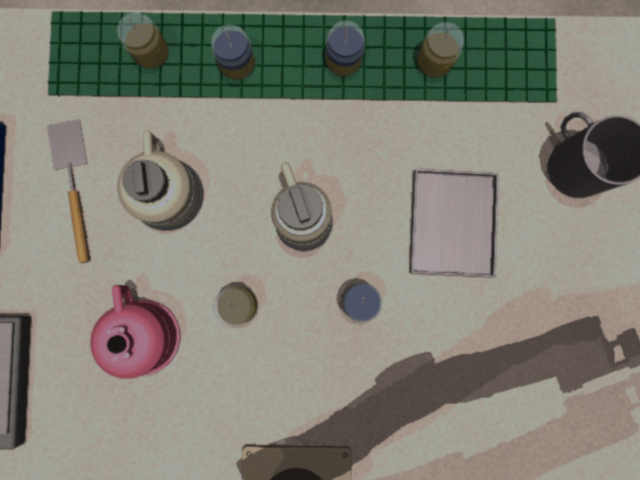

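The scene view shows the pale squat jug at (480,300), capped at (492,262). The tall jug is at (333,260), the pink look-alike at (470,210), the empty tray at (185,297) and a filled dark box at (595,205). In the top view these are squat (150,188), tall (302,213), pink (130,340), tray (453,223) and box (8,380).

The cap could be confused with the squat jug's cap at top (143,181), the tall jug's cap at (302,207) or the pink jug's mouth at (118,343). I choose the squat one: it is broad, pale and low.

```bash
python3 - <<'E'
import cv2,numpy as np
a=cv2.imread('pics/top1.png')[130:240,100:220];b=cv2.imread('pics/scene1.png')[235:355,425:535]
f=lambda i:cv2.convertScaleAbs(cv2.resize(i,(400,int(i.shape[0]*400/i.shape[1])),interpolation=cv2.INTER_CUBIC),alpha=1.7)
a=f(a);b=f(b);h=max(a.shape[0],b.shape[0]);c=np.zeros((h,800,3),np.uint8);c[:a.shape[0],:400]=a;c[:b.shape[0],400:]=b
cv2.imwrite('pics/crop1.png',c)
E
```

```text
(no output)
```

View pics/crop1.png

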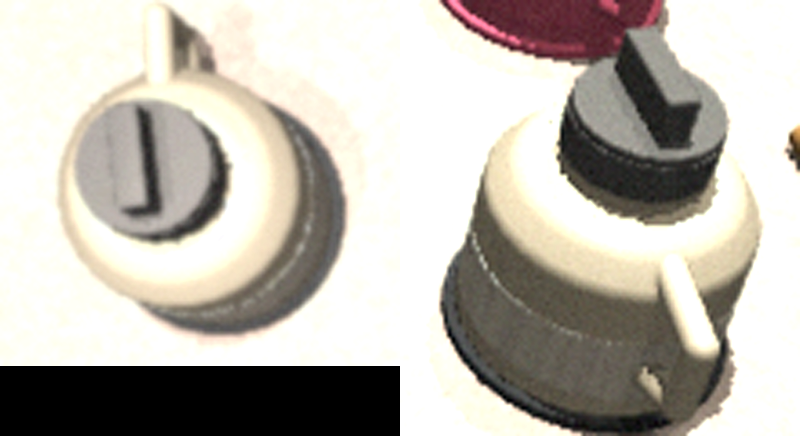

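The crop confirms a pale, broad jug with a grey cap. The bar's top face is centred near top (139,177) and scene (497,254).

```bash
cat > m.py <<'E'
from h import *
t=snap('top');s=snap('scene')
T=lambda x,y:(x/3.3333+100-.35,y/3.3333+130-.35); S=lambda x,y:((x-400)/3.636+425-.36,y/3.636+235-.36)
ct=[(106,105),(137,105),(150,207),(121,212)]; cs=[(700,98),(663,112),(627,35),(662,30)]
# match: top img up=+x far? top corners at +x; scene near side=+x
import itertools
A=np.array([T(*p) for p in ct]);B=np.array([S(*p) for p in cs])
print('bar',tri(t,A.mean(0),s,B.mean(0)))
P=[plane(t,*p,.179) for p in A];print('len',np.linalg.norm(P[0]-P[3]),'wid',np.linalg.norm(P[0]-P[1]))
ax=(P[0]+P[1]-P[2]-P[3]);print('yaw',np.degrees(np.arctan2(ax[1],ax[0])))
Q=[plane(s,*p,.179) for p in B];print('scene Q',np.round(Q,3).tolist(),'P',np.round(P,3).tolist())
ax=Q[0]+Q[1]-Q[2]-Q[3];print('yaw scene',np.degrees(np.arctan2(ax[1],ax[0])))
print('plate',tri(t,T(150,168),s,S(646,107)), plane(t,*T(150,168),.153))
# tray dark rim
for n,im,roi in(('top',t,(400,160,505,285)),('scene',s,(125,250,245,345))):
    g=cv2.cvtColor(im['frame'],cv2.COLOR_RGB2HSV)
    x0,y0,x1,y1=roi;v=im['frame'][y0:y1,x0:x1].astype(int);v=v.max(2)
    m=(v<np.percentile(v,50)*.0+95).astype(np.uint8)
    c=max(cv2.findContours(m,cv2.RETR_EXTERNAL,2)[0],key=cv2.contourArea)
    h=cv2.convexHull(c);ap=cv2.approxPolyDP(h,6,True)[:,0]+[x0,y0];print(n,cv2.contourArea(h),ap.tolist())
    print([np.round(plane(im,*p,.022),3).tolist() for p in ap])
E
python3 m.py
```

```text
bar (array([0.57716269, 0.26011511, 0.17639563]), np.float64(0.0010185476293118056))
len 0.05353652359919283 wid 0.015155936753430308
yaw 9.568866449065201
scene Q [[0.599, 0.271, 0.179], [0.608, 0.252, 0.179], [0.557, 0.249, 0.179], [0.553, 0.266, 0.179]] P [[0.602, 0.271, 0.179], [0.602, 0.256, 0.179], [0.552, 0.247, 0.179], [0.55, 0.261, 0.179]]
yaw scene 5.145401267251767
plate (array([0.57664991, 0.25764764, 0.15211293]), np.float64(0.002127752062514932)) [0.57627947 0.25626199 0.153     ]
top 4139.5 [[418, 171], [496, 176], [492, 274]]
[[0.626, -0.225, 0.022], [0.618, -0.374, 0.022], [0.43, -0.365, 0.022]]
scene 4263.5 [[234, 259], [214, 341], [128, 335], [126, 328]]
[[0.436, -0.212, 0.022], [0.648, -0.213, 0.022], [0.639, -0.368, 0.022], [0.624, -0.377, 0.022]]
```

Emit:
jog_arm(
  commands="0.5 1 0.9 0 0 -0.16;0.5 1 0.9 0 0 -0.16;0.5 1 0.9 0 0 -0.16;0.5 1 0.9 0 0 -0.16;0.5 1 0.9 0 0 -0.16;0.5 1 0.9 0 0 -0.16;0.5 1 0.9 0 0 -0.16;0.5 1 0.9 0 0 -0.16",
  claw=0.6,
)

```text
clock: 1.2
tool_pos: [0.3109, -0.4468, 0.3499]
eef_rot: [0.998, 0.069, -0.0, -0.0]
force: [0.1, 0.5, 0.8]
opening: 0.0566
finger_force: 0.0
```

Emit:
jog_arm(
  commands="0.6 1 0 0 0 0;0.6 1 0 0 0 0;0.6 1 0 0 0 0;0.6 1 0 0 0 0;0.6 1 0 0 0 0;0.6 1 0 0 0 0;0.6 1 0 0 0 0;0.6 1 0 0 0 0",
)

```text
clock: 2.2
tool_pos: [0.4069, -0.2869, 0.3494]
eef_rot: [0.998, 0.07, -0.0, -0.0]
force: [0.2, 0.1, 0.4]
opening: 0.0564
finger_force: 0.0
```

Tracking is accurate, so I'll carry on.

Emit:
jog_arm(
  commands="0.5 1 0 0 0 0;0.5 1 0 0 0 0;0.5 1 0 0 0 0;0.5 1 0 0 0 0;0.5 1 0 0 0 0;0.5 1 0 0 0 0;0.5 1 0 0 0 0;0.5 1 0 0 0 0",
)

```text
clock: 3.2
tool_pos: [0.4868, -0.127, 0.3494]
eef_rot: [0.998, 0.07, -0.0, -0.0]
force: [0.2, 0.3, 0.1]
opening: 0.0564
finger_force: 0.0
```

Emit:
jog_arm(
  commands="0.3 1 0 0 0 0;0.3 1 0 0 0 0;0.3 1 0 0 0 0;0.3 1 0 0 0 0;0.3 1 0 0 0 0;0.3 1 0 0 0 0;0.3 1 0 0 0 0;0.3 1 0 0 0 0",
)

```text
clock: 4.2
tool_pos: [0.5347, 0.0329, 0.3493]
eef_rot: [0.998, 0.07, -0.0, 0.0]
force: [0.5, 0.1, -0.7]
opening: 0.0565
finger_force: 0.0
```

Emit:
jog_arm(
  commands="0.25 1 0 0 0 0;0.25 1 0 0 0 0;0.25 1 0 0 0 0;0.25 1 0 0 0 0;0.25 1 0 0 0 0;0.25 1 0 0 0 0;0.25 1 0 0 0 0;0.25 1 0 0 0 0",
)

```text
clock: 5.2
tool_pos: [0.575, 0.1937, 0.3494]
eef_rot: [0.998, 0.07, 0.0, -0.0]
force: [-0.6, -0.1, -0.5]
opening: 0.0562
finger_force: 0.0
```

Emit:
jog_arm(
  commands="0 1 -1 0 0 0;0 1 -1 0 0 0;0 1 -1 0 0 0;0.1 0.3 -1 0 0 0;0 0 -1 0 0 0;0 0 -1 0 0 0;0 0 0 0 0 0",
)

```text
clock: 6.08
tool_pos: [0.5754, 0.2582, 0.2272]
eef_rot: [0.998, 0.07, -0.002, 0.001]
force: [0.7, -0.7, -0.1]
opening: 0.0561
finger_force: 0.0
```

```bash
python3 - <<'E'
from h import *
o=robot.get_obs();print(o['tool_pos'],np.round(o['joint_positions'],2))
t=snap('top');s=snap('scene')
f=lambda i,x,y:cv2.convertScaleAbs(cv2.resize(i['frame'][y:y+130,x:x+130,::-1],(400,400),interpolation=cv2.INTER_CUBIC),alpha=1.7)
cv2.imwrite('pics/crop2.png',np.hstack([f(t,80,120),f(s,425,200)]))
# tray centre by diagonals in both views
def cen(c):
    L=[np.cross([*a,1],[*b,1]) for a,b in((c[0],c[2]),(c[1],c[3]))];x=np.cross(*L);return x[:2]/x[2]
a=cen([(413,170),(496,173),(494,276),(411,273)]);b=cen([(163,257),(236,258),(213,338),(131,334)])
print('tray',tri(t,a,s,b),plane(t,*a,.022))
print([plane(t,*p,.022).round(3).tolist() for p in [(413,170),(496,173),(494,276),(411,273)]])
print('tall cap',plane(t,302,207,.223))
E
```

```text
[0.57543996 0.2582435  0.22724665] [-0.35  0.59 -0.19  1.54  0.12  1.03 -2.  ]
tray (array([ 0.52748901, -0.29412869,  0.01038183]), np.float64(0.0018348131053210726)) [ 0.52627996 -0.29227407  0.022     ]
[[0.627, -0.215, 0.022], [0.624, -0.374, 0.022], [0.427, -0.368, 0.022], [0.43, -0.212, 0.022]]
tall cap [ 0.52435466 -0.01004377  0.223     ]
```

View pics/crop2.png

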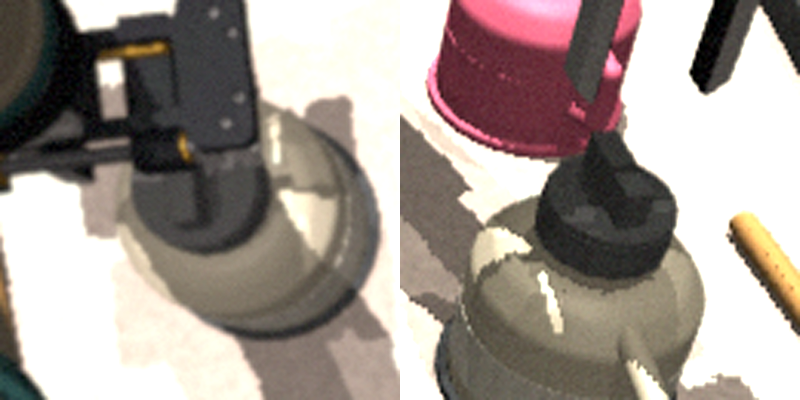

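The top crop shows the gripper over the cap at about (200,190). The scene crop shows the fingers at (590,60) and (725,40) straddling the bar at (610,165). I'll lower and close.

Emit:
jog_arm(
  commands="0.05 0 -1 0 0 0;0.05 0 -1 0 0 0;0 0 -0.9 0 0 0;0 0 -0.6 0 0 0;0 0 0 0 0 0",
)

```text
clock: 6.8
tool_pos: [0.5786, 0.2583, 0.1593]
eef_rot: [0.998, 0.07, -0.0, 0.0]
force: [0.8, 0.8, -0.2]
opening: 0.0564
finger_force: 0.0
```

Emit:
jog_arm(
  commands="0 0 0 0 0 0;0 0 0 0 0 0;0 0 0 0 0 0;0 0 0 0 0 0;0 0 0 0 0 0",
  claw=0,
  grip_force=25,
)

```text
clock: 7.42
tool_pos: [0.5788, 0.2585, 0.1597]
eef_rot: [0.998, 0.07, 0.0, -0.0]
force: [-0.2, 0.0, 0.2]
opening: 0.0157
finger_force: 25.0
```

Emit:
jog_arm(
  commands="0 0 -0.1 0 0 0;0 0 -0.1 0 0 0;0 0 0 0 0 0",
  grip_force=40,
)

```text
clock: 7.8
tool_pos: [0.5788, 0.2585, 0.1562]
eef_rot: [0.998, 0.07, 0.0, -0.0]
force: [-2.7, -0.9, 6.4]
opening: 0.0156
finger_force: 40.0
```

Emit:
jog_arm(
  commands="0 0 -0.1 0 0 0;0 0 -0.05 0 0 0;0 0 0 0 0 0",
)

```text
clock: 8.18
tool_pos: [0.5789, 0.2585, 0.1537]
eef_rot: [0.998, 0.07, 0.0, -0.0]
force: [-2.5, -0.4, 9.7]
opening: 0.0159
finger_force: 40.0
```

Emit:
jog_arm(
  commands="0 0 -0.08 0 0 0;0 0 0 0 0 0",
)

```text
clock: 8.43
tool_pos: [0.5789, 0.2585, 0.1523]
eef_rot: [0.998, 0.07, 0.0, -0.0]
force: [-2.5, -0.7, 10.5]
opening: 0.0157
finger_force: 40.0
```

Emit:
jog_arm(
  commands="-0.05 0 -0.05 0 0 0;0 0 0 0 0 0",
)

```text
clock: 8.68
tool_pos: [0.5788, 0.2585, 0.1518]
eef_rot: [0.998, 0.07, 0.001, -0.0]
force: [-0.8, -0.6, 10.9]
opening: 0.0158
finger_force: 40.0
```

Emit:
jog_arm(
  commands="0 0 0 0 0 0.5;0 0 0 0 0 0.5;0 0 0 0 0 0.5;0 0 0 0 0 0",
)

```text
clock: 9.18
tool_pos: [0.5795, 0.2593, 0.152]
eef_rot: [0.98, 0.2, 0.002, -0.001]
force: [-0.5, -0.5, 10.8]
opening: 0.0156
finger_force: 40.0
```

Emit:
jog_arm(
  commands="0 0 -0.03 0 0 0.5;0 0 0 0 0 0.5;0 0 0 0 0 0",
)

```text
clock: 9.55
tool_pos: [0.5797, 0.2597, 0.1517]
eef_rot: [0.959, 0.284, 0.003, -0.001]
force: [1.1, 0.7, 10.7]
opening: 0.0158
finger_force: 40.0
```

```bash
python3 - <<'E'
from h import *
o=robot.get_obs();print(o['tool_pos'],o['force'],o['ft_torque'],o['joint_positions'][-1])
E
```

```text
[0.57965335 0.25974489 0.15169684] [ 1.09210539  0.69240149 10.70891878] [0.07692313 0.18936613 0.00560738] -1.6707302255364627
```

Turned 25 degrees with almost no moment, so the press is enough. I'll go on to about 80.

Emit:
jog_arm(
  commands="0 0 -0.02 0 0 0.6;0 0 0 0 0 0.6;0 0 0 0 0 0.6;0 0 0 0 0 0.6;0 0 0 0 0 0.6;0 0 0 0 0 0",
)

```text
clock: 10.3
tool_pos: [0.5795, 0.2607, 0.1517]
eef_rot: [0.852, 0.523, 0.003, -0.001]
force: [-1.0, 1.3, 12.6]
opening: 0.0159
finger_force: 40.0
```

Emit:
jog_arm(
  commands="0 0 0 0 0 0.6;0 0 0 0 0 0.6;0 0 0 0 0 0.6;0 0 0 0 0 0.6;0 0 0 0 0 0.3;0 0 0 0 0 0",
)

```text
clock: 11.05
tool_pos: [0.5792, 0.2609, 0.1517]
eef_rot: [0.707, 0.707, 0.003, -0.0]
force: [-1.5, 1.9, 13.4]
opening: 0.0156
finger_force: 40.0
```

```bash
python3 - <<'E'
from h import *
o=robot.get_obs();print(o['tool_pos'],o['force'],o['ft_torque'],o['joint_positions'][-1])
E
```

```text
[0.5792356  0.26093918 0.15168228] [-1.49993209  1.9029332  13.37422603] [0.28522083 0.3442845  0.02529101] -0.8608311562491493
```

Emit:
jog_arm(
  commands="0 0 0.3 0 0 0;0 0 0.3 0 0 0;0 0 0.2 0 0 0;0 0 0 0 0 0",
)

```text
clock: 11.55
tool_pos: [0.5775, 0.2579, 0.1645]
eef_rot: [0.707, 0.707, -0.0, -0.0]
force: [1.1, 0.7, -0.9]
opening: 0.0153
finger_force: 40.0
```

The cap is free: only its weight shows in the force. Carrying it high over to the tray.

Emit:
jog_arm(
  commands="0 0 1 0 0 0;0 0 1 0 0 0;0 0 1 0 0 0;0 0 1 0 0 0;0 0 1 0 0 0;0 0 1 0 0 0;0 0 1 0 0 0;0 0 1 0 0 0",
)

```text
clock: 12.55
tool_pos: [0.5774, 0.2576, 0.3246]
eef_rot: [0.707, 0.707, -0.001, -0.0]
force: [0.5, 0.6, -0.0]
opening: 0.0158
finger_force: 40.0
```

Emit:
jog_arm(
  commands="0 -0.3 1 0 0 0;0 -0.6 1 0 0 0;0 -0.8 0.5 0 0 0;-0.1 -1 0 0 0 0;-0.1 -1 0 0 0 0;-0.1 -1 0 0 0 0;-0.1 -1 0 0 0 0;-0.1 -1 0 0 0 0",
)

```text
clock: 13.55
tool_pos: [0.5672, 0.1224, 0.374]
eef_rot: [0.707, 0.707, -0.001, -0.0]
force: [1.0, -0.8, -1.2]
opening: 0.0157
finger_force: 40.0
```

Emit:
jog_arm(
  commands="-0.1 -1 0 0 0 0;-0.1 -1 0 0 0 0;-0.1 -1 0 0 0 0;-0.1 -1 0 0 0 0;-0.1 -1 0 0 0 0;-0.1 -1 0 0 0 0;-0.1 -1 0 0 0 0;-0.1 -1 0 0 0 0",
)

```text
clock: 14.55
tool_pos: [0.5514, -0.0371, 0.3747]
eef_rot: [0.707, 0.707, -0.0, -0.0]
force: [0.4, 0.0, -0.5]
opening: 0.0157
finger_force: 40.0
```

Emit:
jog_arm(
  commands="-0.1 -1 0 0 0 0;-0.1 -1 0 0 0 0;-0.1 -1 0 0 0 0;-0.1 -1 0 0 0 0;-0.1 -1 0 0 0 0;-0.1 -1 0 0 0 0;-0.1 -1 0 0 0 0;-0.1 -1 0 0 0 0",
)

```text
clock: 15.55
tool_pos: [0.5356, -0.197, 0.3749]
eef_rot: [0.707, 0.707, 0.0, -0.0]
force: [0.2, -1.3, -1.5]
opening: 0.016
finger_force: 40.0
```

Emit:
jog_arm(
  commands="-0.1 -1 -0.5 0 0 0;-0.1 -1 -1 0 0 0;-0.1 -1 -1 0 0 0;-0.1 -1 -1 0 0 0;0 -0.8 -1 0 0 0;0 0 -1 0 0 0;0 0 -1 0 0 0;0 0 -1 0 0 0",
)

```text
clock: 16.55
tool_pos: [0.5277, -0.292, 0.2235]
eef_rot: [0.707, 0.707, 0.0, -0.0]
force: [0.1, 0.1, -1.1]
opening: 0.0159
finger_force: 40.0
```

```bash
python3 - <<'E'
from h import *
t=snap('top');s=snap('scene')
f=lambda i,x,y:cv2.convertScaleAbs(cv2.resize(i['frame'][y:y+200,x:x+200,::-1],(400,400),interpolation=cv2.INTER_CUBIC),alpha=1.6)
cv2.imwrite('pics/crop3.png',np.hstack([f(t,360,120),f(s,90,180)]))
E
```

```text
(no output)
```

View pics/crop3.png

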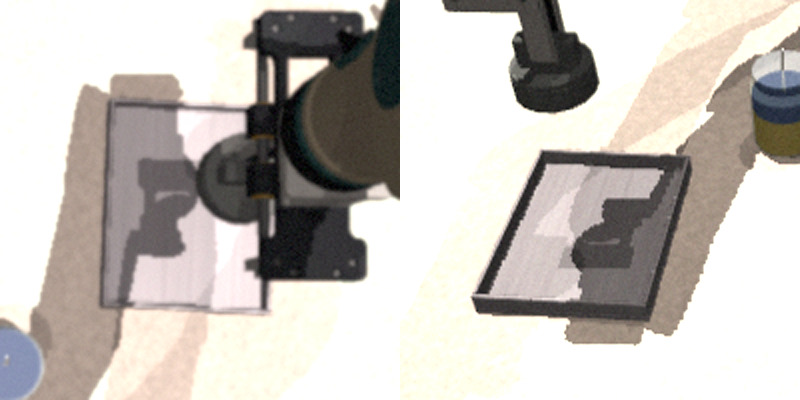

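The crop shows the cap level in the grip at scene (550,80), with the empty tray under it. I'll lower it.

Emit:
jog_arm(
  commands="0 0 -1 0 0 0;0 0 -1 0 0 0;0 0 -1 0 0 0;0 0 -1 0 0 0;0 0 -1 0 0 0;0 0 -1 0 0 0;0 0 -1 0 0 0;0 0 -1 0 0 0",
)

```text
clock: 17.65
tool_pos: [0.5286, -0.2922, 0.0648]
eef_rot: [0.707, 0.707, 0.0, 0.001]
force: [0.2, 0.5, 0.1]
opening: 0.0156
finger_force: 40.0
```

Emit:
jog_arm(
  commands="0 0 -0.6 0 0 0;0 0 -0.3 0 0 0;0 0 0 0 0 0",
)

```text
clock: 18.02
tool_pos: [0.5279, -0.2917, 0.047]
eef_rot: [0.707, 0.707, 0.0, 0.0]
force: [0.7, -0.8, -0.5]
opening: 0.0155
finger_force: 40.0
```

Emit:
jog_arm(
  commands="0 0 -0.15 0 0 0;0 0 -0.05 0 0 0;0 0 0 0 0 0",
)

```text
clock: 18.4
tool_pos: [0.5278, -0.2918, 0.0431]
eef_rot: [0.707, 0.707, 0.0, 0.0]
force: [0.2, -0.4, 0.0]
opening: 0.0155
finger_force: 40.0
```

Emit:
jog_arm(
  commands="0 0 -0.1 0 0 0;0 0 -0.08 0 0 0;0 0 0 0 0 0",
)

```text
clock: 18.77
tool_pos: [0.5276, -0.2916, 0.0391]
eef_rot: [0.707, 0.707, -0.0, -0.0]
force: [-0.5, -0.4, -1.2]
opening: 0.0156
finger_force: 40.0
```

Emit:
jog_arm(
  commands="0 0 -0.05 0 0 0;0 0 0 0 0 0",
)

```text
clock: 19.02
tool_pos: [0.5278, -0.2917, 0.0387]
eef_rot: [0.707, 0.707, -0.0, 0.0]
force: [-1.6, 0.5, 2.2]
opening: 0.0158
finger_force: 40.0
```

Contact came at the expected height. I'll release, rise and check.

Emit:
jog_arm(
  commands="0 0 0 0 0 0;0 0 0 0 0 0;0 0 0 0 0 0;0 0 0 0 0 0;0 0 0 0 0 0",
  claw=0.6,
)

```text
clock: 19.65
tool_pos: [0.5277, -0.2917, 0.0382]
eef_rot: [0.707, 0.707, 0.0, -0.0]
force: [-0.6, 0.5, -0.2]
opening: 0.056
finger_force: 0.0
```

Emit:
jog_arm(
  commands="0 0 0.5 0 0 0;0 0 1 0 0 0;0 0 1 0 0 0;0 0 1 0 0 0;0 0 1 0 0 0;0 0 1 0 0 0;0 0 1 0 0 0;0 0 1 0 0 0",
)

```text
clock: 20.65
tool_pos: [0.5277, -0.2916, 0.1897]
eef_rot: [0.707, 0.707, 0.0, 0.0]
force: [0.1, -0.4, -0.9]
opening: 0.0564
finger_force: 0.0
```

Emit:
jog_arm(
  commands="0 -0.5 1 0 0 0;0 -1 0.5 0 0 0;0 -1 0 0 0 0;0 -1 0 0 0 0;0 -1 0 0 0 0;0 -1 0 0 0 0;0 0 0 0 0 0",
)

```text
clock: 21.52
tool_pos: [0.5269, -0.4039, 0.2175]
eef_rot: [0.708, 0.706, -0.0, -0.0]
force: [-0.2, -0.5, -0.1]
opening: 0.0566
finger_force: 0.0
```

```bash
python3 - <<'E'
from h import *
t=snap('top');s=snap('scene')
f=lambda i:cv2.convertScaleAbs(cv2.resize(i['frame'][100:400,:,::-1],(640,300)),alpha=1.5)
cv2.imwrite('pics/end.png',np.vstack([f(s),f(t)]))
E
```

```text
(no output)
```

View pics/end.png

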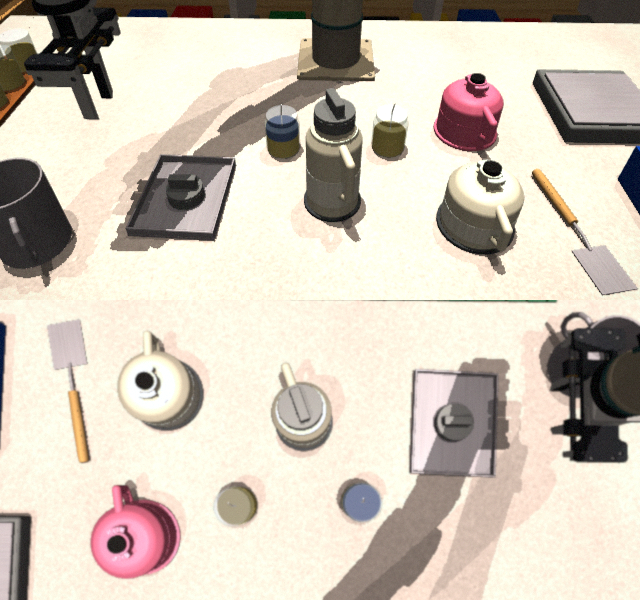

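The cap sits flat with its bar up in the tray (scene picture (183,188)). The squat jug is open, the tall jug is untouched and the gripper is clear.

```bash
python3 -c "
from station import robot
print(robot.job_done())"
```

```text
the job is handed in; nothing more can be done
None
```

I opened the squat jug and set its cap flat in the steel tray with the grip bar up, without touching the tall jug; the job was handed in at about 21.6 s of the 48 s allowed.

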